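# Put the bearing bushes back with their plug gauges

### The job

The three brass bushes have been put back in the wrong gauge trays: move them round so that each bush stands upright in the bay of the tray whose plug gauge fits its bore. A bay holds only one bush, so park a bush on the black rubber mat on the way, never on the bare bench, which would mar it, and leave the drill chuck and the tool holder standing where they are.

Things in the scene. Friction and masses are not known exactly. Their poses are not given: they have to be found in the camera images.
- bush_small_center (a point): The small-bored bush: a plain round brass bearing bush (loose, about 0.64 kg) standing on end, outside diameter 44 mm, through bore 14 mm, height 54 mm. The point is its centre, on the axis half-way up (27 mm above its underside); z along the axis.
- bush_medium_center (a point): The medium-bored bush: a plain round brass bearing bush (loose, about 0.68 kg) standing on end, outside diameter 52 mm, through bore 28 mm, height 52 mm. The point is its centre, on the axis half-way up (26 mm above its underside); z along the axis.
- bush_large_center (a point): The large-bored bush: a plain round brass bearing bush (loose, about 0.57 kg) standing on end, outside diameter 60 mm, through bore 44 mm, height 50 mm. The point is its centre, on the axis half-way up (25 mm above its underside); z along the axis.
- tray_small_bay (a point): Tray of the small, 14 mm plug gauge. Fixed wooden board 112 (x) x 160 (y) x 12 mm; point: centre of the floor of its grey-felt bay, 12 mm above the bench. Bay 76 x 76 mm, sides along x and y, lip 8 mm wide and 5 mm above the floor. The board spans y -48 to +112 mm; the steel plug gauge, fixed, 102 mm long, lies along x with its axis at y +82 mm, its top 32 mm above the bench.
- tray_medium_bay (a point): Tray of the medium, 28 mm plug gauge. Fixed wooden board 112 (x) x 160 (y) x 12 mm; point: centre of the floor of its grey-felt bay, 12 mm above the bench. Bay 76 x 76 mm, sides along x and y, lip 8 mm wide and 5 mm above the floor. The board spans y -48 to +112 mm; the steel plug gauge, fixed, 102 mm long, lies along x with its axis at y +82 mm, its top 43 mm above the bench.
- tray_large_bay (a point): Tray of the large, 44 mm plug gauge. Fixed wooden board 112 (x) x 160 (y) x 12 mm; point: centre of the floor of its grey-felt bay, 12 mm above the bench. Bay 76 x 76 mm, sides along x and y, lip 8 mm wide and 5 mm above the floor. The board spans y -48 to +112 mm; the steel plug gauge, fixed, 102 mm long, lies along x with its axis at y +82 mm, its top 59 mm above the bench.
- mat_top (a point): Square black rubber mat lying on the bench, fixed to the grey steel bench top (height 0), 110 x 110 mm, 4 mm thick, empty at the start: the free spot. The point is the centre of its upper face.
- drill_chuck_center (a point): Bystander: a dark steel keyed drill chuck standing on the bench jaws up, 46 mm diameter, 70 mm high, loose (0.45 kg). The point is its centre, half-way up.
- tool_holder_center (a point): Bystander: a dark steel lathe tool holder with a bright tool bar 105 mm long, in all about 108 x 40 mm, 62 mm high, loose (0.45 kg). The point is in the middle of its block, 23 mm above the bench; x runs along the tool bar.
Not all that is in view belongs to the job. Leave any green look-alike of the part that bears bush_medium_center alone. Leave any green look-alike of the part that bears bush_large_center alone.

How it is judged:
By the outcome, as a careful person would: the job done as asked, in the order asked, and still so for the second after the job is handed in, with the robot touching nothing.
It also fails if it takes over 109 s, if anything falls off the work surface, if the arm or the gripper's body presses on something with over 40 N, if the wrist force passes 120 N, or if a joint passes its speed limit or range.

### The arm

A 7-joint arm with a two-finger parallel gripper is mounted at the origin on the work surface. World frame = base frame: x ahead of the robot, y to its left, z up, the work surface at z = 0. Lengths are in m, angles in degrees, forces in N, time in s.
With the tool pointing down it reaches from about 0.425 to 0.875 m from the base axis. Payload 4.7 kg.
Tool frame: the origin (TCP) lies at the very end of the fingers, on their centre line; the grasp point (between the pads) lies 19 mm behind it; z points along the fingers, y is the line along which they close (so a half turn about z gives the same grasp; the last joint's range is limited). The gripper opens to 87 mm and grips with 3 to 60 N. Pads are 19 mm wide; open, the fingers measure 117 mm over their backs; the gripper's body (75 mm by 190 mm) begins 51 mm behind the grasp point.
Start: joints at [-72.015, 18.392, -4.016, 83.108, 1.295, 78.541, -3.26], TCP at [0.192, 0.621, 0.188] pointing down, gripper open.
Joint ranges: [-163.93, 163.93], [-17.29, 119.83], [-79.2, 71.16], [3.27, 140.29], [-89.18, 269.18], [5.43, 117.66], [-154.24, 154.24]. Speed limits (degrees/s): [147.25, 147.25, 180, 180, 180, 180, 180].

### API

Orientations are given as [roll, pitch, yaw] about the fixed x, y, z axes, in that order (R = Rz(yaw) Ry(pitch) Rx(roll)).
In Python, from cell import r, grip, solve_ik, readout, read_camera, calibration, finish_job, spotter gives the robot as it stands. Calls block until the motion is done:
- r.goto(position, orientation): joint-space move of the TCP to a pose.
- r.line_to(position, vel=0.15, orientation=None, guard=None): straight line of the TCP; orientation=None keeps the orientation; vel is the mean speed in m/s. With guard (N) it stops when the force on the tool has changed by that much, and returns True; else False.
- r.set_joints(angles): joint-space move.
- grip(opening): opening from 0.0 (shut) to 1.0 (fully open); the grip force is fixed at half the most; returns when the fingers have stopped.
- r.dwell(seconds).
- solve_ik(position, orientation): joint angles nearest the present ones, or None.
- readout.state(): the state.
- read_camera(name): name is "scene" or "top" or "wrist"; returns (picture, depth): 400x640x3 uint8, red, green, blue; 400x640 float32, m along the optical axis (not along the pixel's ray), 0 where there is no reading.
- calibration(name): a dict with "intrinsics" (3x3 intrinsics, pixels), "k1" (the pictures are not rectified: a ray, as slopes to the right and down, at radius r is drawn at 1 + k1 r^2 times it, then the intrinsics apply), "extrinsics" (4x4, takes a point from world to camera coordinates). Camera axes: x right, y up, looking along -z (the intrinsics and any distortion apply to the point x, -y, -z); pixel columns grow to the right and rows downward; lengths in m; the calibration is good to about 2 mm. A picture is of the moment at which its call begins: read the wrist's pose just before it. calibration takes no time and is no camera call; for the wrist camera it gives the pose at the moment of the call.
A pose or a line that the arm cannot do raises r.PlanningError and nothing moves.
- finish_job(): hands the job in; it is judged then, once.
Trained networks look in the newest picture that a camera, given by its name, has taken for a name from the list of things; names that differ only in an ending like _2 or _b are one class to them, and where a whole thing is asked for, a point or a joint stands for the part that bears it (a point fixed in the world has none). Each returns a list of dicts, best first, with "conf" (0 to 1); they miss things now and then, are a little off and sometimes report something else, mostly with a low value. They report only what shows in the picture. A call takes as long as a camera call. They do not tell look-alikes from the thing itself.
- spotter.find_in(camera, query): "location" ([column, row] in pixels, amid what is visible of it).
- spotter.regions_of(camera, query): "mask" (400x640 bool, what is visible of it) and "location" ([column, row] in pixels, amid what is visible of it).
- spotter.landmark_of(camera, query): "location" ([column, row] in pixels: a listed point, or the origin of a listed thing).
The state is a dict: "t": time; "joint_positions": joint angles; "joint_velocities": joint speeds; "joint_torque": joint torques, N m; "tool_pos": TCP position; "ee_rot": TCP orientation; "force": force on the tool from outside, world axes, zero at the start; "wrist_torque": the same for the moment, N m; "width": opening from 0.0 (shut) to 1.0 (fully open); "gripper_force": force on a finger pad.
Only numpy, scipy, OpenCV 4.12 (cv2) and the standard library are available. Lean on these libraries where they do the work, as an engineer would, in place of code of your own. Each camera call takes 0.05 s, during which the arm holds its last target. There are 200 camera calls.

## Working session

There is one attempt and no reset: what is moved stays moved. The work goes in short steps, each a Python script; the robot and the scene stay as the last script left them, time stands still between calls to the robot, and variables do not carry over. Pictures are saved under pics/ and viewed, at most 14 in all, crops included, and the job is handed in when it is done.

```bash
ls; mkdir -p pics
cat > h.py <<'E'
import numpy as np, cv2
from cell import *
def world(cam, px, z):
    """pixel -> world on plane z"""
    c=calibration(cam); K=np.array(c["intrinsics"]); E=np.array(c["extrinsics"])
    d=np.array([(px[0]-K[0,2])/K[0,0],(px[1]-K[1,2])/K[1,1]])
    u=d.copy()
    for _ in range(20): u=d/(1+c["k1"]*(u@u))
    R,t=E[:3,:3],E[:3,3]; o=-R.T@t; v=R.T@np.array([u[0],-u[1],-1])
    return o+v*(z-o[2])/v[2]
def cloud(cam,depth):
    c=calibration(cam); K=np.array(c["intrinsics"]); E=np.array(c["extrinsics"])
    h,w=depth.shape; g=np.stack(np.meshgrid(np.arange(w),np.arange(h)),-1).astype(float)
    d=(g-K[:2,2])/np.array([K[0,0],K[1,1]]); u=d.copy()
    for _ in range(20): u=d/(1+c["k1"]*(u**2).sum(-1,keepdims=True))
    p=np.stack([u[...,0]*depth,-u[...,1]*depth,-depth],-1)
    return (p-E[:3,3])@E[:3,:3]
E
python3 - <<'E'
from h import *
H={'bush_small_center':.027+.012,'bush_medium_center':.026+.012,'bush_large_center':.025+.012,'tray_small_bay':.012,'tray_medium_bay':.012,'tray_large_bay':.012,'mat_top':.004,'drill_chuck_center':.035,'tool_holder_center':.023}
for cam in ['top','scene']:
    im,d=read_camera(cam); cv2.imwrite(f'pics/{cam}0.png',im[...,::-1])
    np.savez(f'{cam}0.npz',im=im,d=d)
    for q,z in H.items():
        for x in spotter.landmark_of(cam,q)[:4]: print(cam,q,round(x['conf'],2),np.round(x['location']),world(cam,x['location'],z).round(3))
print(readout.state()['t'])
E
```

```text
pics
top bush_small_center 0.76 [380. 121.] [ 0.63  -0.199  0.039]
top bush_small_center 0.61 [305. 187.] [ 0.489 -0.03   0.039]
top bush_medium_center 0.89 [233. 263.] [0.331 0.129 0.038]
top bush_medium_center 0.74 [236. 209.] [0.447 0.121 0.038]
top bush_medium_center 0.17 [283. 121.] [0.637 0.015 0.038]
top bush_large_center 0.7 [407. 277.] [ 0.29  -0.244  0.037]
top bush_large_center 0.61 [407. 208.] [ 0.438 -0.25   0.037]
top tray_small_bay 0.88 [408. 209.] [ 0.437 -0.256  0.012]
top tray_medium_bay 0.61 [382. 122.] [ 0.635 -0.207  0.012]
top tray_large_bay 0.88 [238. 206.] [0.455 0.119 0.012]
top tray_large_bay 0.57 [380. 120.] [ 0.641 -0.204  0.012]
top mat_top 0.64 [226. 123.] [0.645 0.147 0.004]
top drill_chuck_center 0.65 [309. 187.] [ 0.489 -0.038  0.035]
top tool_holder_center 0.92 [286. 122.] [0.639 0.009 0.023]
top tool_holder_center 0.17 [226. 122.] [0.643 0.142 0.023]
scene bush_medium_center 0.95 [390. 204.] [0.45  0.118 0.038]
scene bush_medium_center 0.66 [409. 183.] [0.349 0.135 0.038]
scene bush_large_center 0.88 [252. 169.] [ 0.44  -0.247  0.037]
scene bush_large_center 0.81 [283. 148.] [ 0.308 -0.23   0.037]
scene tray_small_bay 0.76 [249. 178.] [ 0.449 -0.256  0.012]
scene tray_small_bay 0.26 [391. 205.] [0.417 0.112 0.012]
scene tray_medium_bay 0.85 [226. 226.] [ 0.635 -0.197  0.012]
scene tray_large_bay 0.57 [393. 213.] [0.445 0.126 0.012]
scene mat_top 0.72 [372. 280.] [0.653 0.144 0.004]
scene drill_chuck_center 0.84 [326. 199.] [ 0.485 -0.021  0.035]
scene tool_holder_center 0.73 [309. 254.] [0.653 0.014 0.023]
scene tool_holder_center 0.32 [224. 218.] [ 0.624 -0.208  0.023]
1.0
```

View pics/top0.png

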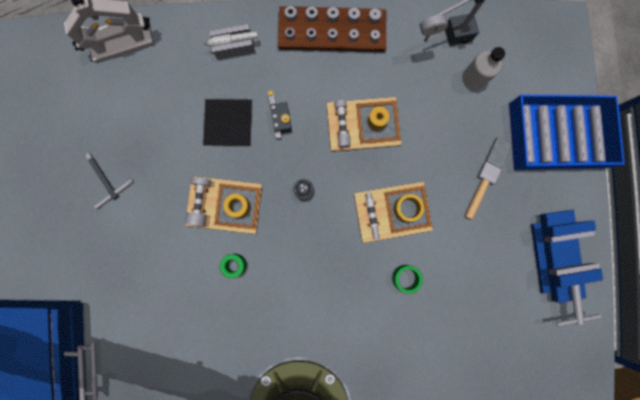

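View pics/scene0.png

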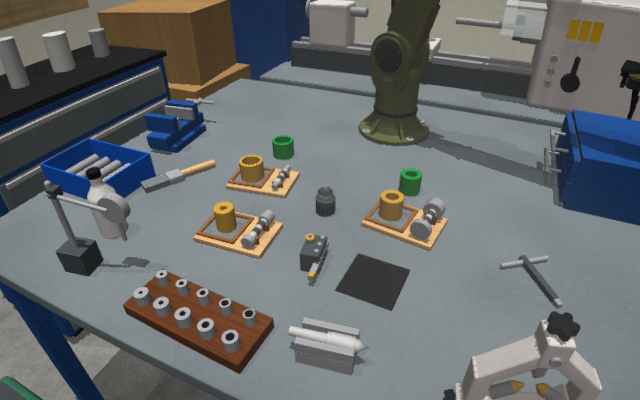

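Run:
```python
from h import *
f=np.load('top0.npz'); P=cloud('top',f['d']); ok=f['d']>0
for n,(x,y) in {'T1':(.45,.12),'T2':(.635,-.2),'T3':(.44,-.25),'chuck':(.489,-.035),'holder':(.639,.01)}.items():
    m=ok&(np.hypot(P[...,0]-x,P[...,1]-y)<(.07 if n=='holder' else .042))&(P[...,2]>.022)
    q=P[m]; zt=np.percentile(q[:,2],95); t=q[q[:,2]>zt-.012]
    (c,r)=cv2.minEnclosingCircle(t[:,:2].astype(np.float32)); print(n,'top',zt.round(4),'circ',np.round(c,4),round(r,4),'med',np.median(t[:,:2],0).round(4),len(t), cv2.minAreaRect(q[:,:2].astype(np.float32)))
# gauges: tray +82mm in y
for n,(x,y) in {'T1':(.45,.12),'T2':(.635,-.2),'T3':(.44,-.25)}.items():
    m=ok&(abs(P[...,0]-x)<.07)&(abs(P[...,1]-y-.082)<.03)&(P[...,2]>.02); q=P[m]
    print('gauge',n,np.percentile(q[:,2],[50,97]).round(4) if len(q) else None,q.min(0).round(3),q.max(0).round(3))
# medians per column of heights
```

```text
T1 top 0.0648 circ [0.4543 0.1192] 0.0264 med [0.4542 0.1185] 345 ((0.4538118243217468, 0.11833228915929794), (0.05093913525342941, 0.050549350678920746), 87.8543930053711)
T2 top 0.0673 circ [ 0.6363 -0.1949] 0.0226 med [ 0.6354 -0.1937] 289 ((0.6363072395324707, -0.19317828118801117), (0.04001485928893089, 0.04479408264160156), 88.10481262207031)
T3 top 0.0633 circ [ 0.4387 -0.2516] 0.0301 med [ 0.4391 -0.2525] 313 ((0.438320517539978, -0.25156620144844055), (0.057394761592149734, 0.05873089283704758), 59.95836639404297)
chuck top 0.0659 circ [ 0.4865 -0.0263] 0.0172 med [ 0.4858 -0.0266] 194 ((0.48577696084976196, -0.025835657492280006), (0.04320273920893669, 0.04375283047556877), 88.4222640991211)
holder top 0.0554 circ [0.6473 0.0216] 0.0337 med [0.6445 0.0203] 373 ((0.6544483304023743, 0.021218206733465195), (0.101656474173069, 0.03818060830235481), 8.227951049804688)
gauge T1 [0.0465 0.0584] [0.414 0.174 0.022] [0.516 0.23  0.06 ]
gauge T2 [0.0357 0.0436] [ 0.579 -0.132  0.02 ] [ 0.681 -0.1    0.045]
gauge T3 [0.0298 0.0348] [ 0.375 -0.189  0.022] [ 0.476 -0.158  0.037]
```

The top view shows that tray T1, at (225,205), has the large gauge and holds the medium bush. T2, at (363,124), has the medium gauge and holds the small bush, and T3, at (393,211), has the small gauge and holds the large bush. The green look-alikes at (232,266) and (407,279) are to be left alone, and the mat at (228,122) is empty. The scene view agrees with all of this.

Next I'll fit the tray poses.

```bash
cat > fit.py <<'E'
from h import *
f=np.load('top0.npz'); P=cloud('top',f['d']); im=f['im'].copy(); hsv=cv2.cvtColor(im,cv2.COLOR_RGB2HSV)
def px(X):
    c=calibration('top');K=np.array(c["intrinsics"]);E=np.array(c["extrinsics"]);p=E[:3,:3]@X+E[:3,3]
    u=np.array([p[0],-p[1]])/-p[2]; u=u*(1+c['k1']*(u@u)); return (K@[*u,1])[:2]
big=cv2.resize(im,None,fx=4,fy=4,interpolation=cv2.INTER_CUBIC)
for n,(x,y) in {'T1':(.454,.14),'T2':(.635,-.17),'T3':(.44,-.22)}.items():
    m=(np.hypot(P[...,0]-x,P[...,1]-y)<.12)&(hsv[...,1]>60)&(hsv[...,0]<30)&(hsv[...,2]>60)
    v,u=np.nonzero(m); W=np.array([world('top',(a,b),.012) for a,b in zip(u,v)])[:,:2]
    rect=cv2.minAreaRect(W.astype(np.float32)); b=cv2.boxPoints(rect)
    e=b[1]-b[0]; e2=b[2]-b[1]; L=e if np.hypot(*e)>np.hypot(*e2) else e2
    L=L/np.hypot(*L); L=L if L[1]>0 else -L
    c=np.array(rect[0]); bay=c-.032*L; yaw=np.degrees(np.arctan2(-L[0],L[1]))
    print(n,'size',np.round(rect[1],3),'bay',bay.round(4),'yaw',yaw.round(1))
    ex=np.array([L[1],-L[0]])
    for w,z in ((.038,.017),):
        pts=[px(np.array([*(bay+sx*w*ex+sy*w*L),z]))*4+1.5 for sx,sy in((-1,-1),(-1,1),(1,1),(1,-1))]
        cv2.polylines(big,[np.int32(pts)],True,(255,0,0),1)
m=(np.hypot(P[...,0]-.645,P[...,1]-.147)<.09)&(hsv[...,2]<50)
v,u=np.nonzero(m);r_=cv2.minAreaRect(np.array([world('top',(a,b),.004)[:2] for a,b in zip(u,v)],np.float32));print('mat',r_)
for X in ((.4543,.1192,.064),(.6363,-.1945,.066),(.4387,-.2516,.062)):
    cv2.circle(big,tuple(np.int32(px(np.array(X))*4)),3,(0,0,255),-1)
cv2.imwrite('pics/fit.png',big[340:1000,720:1760][...,::-1][:600,:].copy() if 0 else cv2.resize(big[340:1000,720:1760],(800,508))[...,::-1])
for p in [(.454,.119),(.64,.145),(.436,-.252),(.636,-.2)]:
    for yw in (-90,90):
        for z in (.03,.18): 
            q=solve_ik([*p,z],[180,0,yw]);print(p,yw,z,None if q is None else np.round(q))
E
python3 fit.py
```

```text
T1 size [0.161 0.112] bay [0.4546 0.1212] yaw -8.1Traceback (most recent call last):
  File "fit.py", line 9, in <module>
    v,u=np.nonzero(m); W=np.array([world('top',(a,b),.012) for a,b in zip(u,v)])[:,:2]
                                   ~~~~~^^^^^^^^^^^^^^^^^^
  File "h.py", line 5, in world
    c=calibration(cam); K=np.array(c["intrinsics"]); E=np.array(c["extrinsics"])
ValueError: time passes only in moves, steps and waits
```

```bash
sed -i 's/^from cell import \*/from cell import *\nimport functools, cell\ncalibration=functools.cache(cell.calibration)  # fixed cameras only/' h.py; python3 fit.py
```

```text
T1 size [0.161 0.112] bay [0.4546 0.1212] yaw -8.1
T2 size [0.113 0.16 ] bay [ 0.6348 -0.1971] yaw 3.4
T3 size [0.112 0.16 ] bay [ 0.437  -0.2547] yaw 7.9
mat ((0.6477394104003906, 0.14328162372112274), (0.10396698862314224, 0.10275383293628693), 87.79790496826172)
(0.454, 0.119) -90 0.03 [ 44.  14. -67. 117.  15.  59. 150.]
(0.454, 0.119) -90 0.18 [-90. -15.  64. 110.  14.  77. 150.]
(0.454, 0.119) 90 0.03 [-43.   5.  26. 119.  -2.  56. -16.]
(0.454, 0.119) 90 0.18 [-44.  -5.  25. 109.   2.  75. -20.]
(0.64, 0.145) -90 0.03 [ 31.  45. -68.  90.  43.  74. 137.]
(0.64, 0.145) -90 0.18 [ 30.  35. -68.  81.  32.  85. 144.]
(0.64, 0.145) 90 0.03 [-37.  28.  28.  93. -14.  63.  -5.]
(0.64, 0.145) 90 0.18 [-38.  21.  30.  84. -10.  78.  -8.]
(0.436, -0.252) -90 0.03 [ -28.   15.   62.  116.  -15.   58. -139.]
(0.436, -0.252) -90 0.18 [  -1.    0.   28.  105.   -0.   75. -153.]
(0.436, -0.252) 90 0.03 [-19.  12.  50. 115. -11.  57.  37.]
(0.436, -0.252) 90 0.18 [  7.   0.  21. 105.  -0.  75.  27.]
(0.636, -0.2) -90 0.03 [ -27.   41.   61.   92.  -37.   70. -139.]
(0.636, -0.2) -90 0.18 [ -27.   31.   61.   83.  -27.   82. -146.]
(0.636, -0.2) 90 0.03 [-22.  36.  52.  92. -30.  67.  36.]
(0.636, -0.2) 90 0.18 [ 2. 21. 17. 82. -6. 78. 19.]
```

View pics/fit.png

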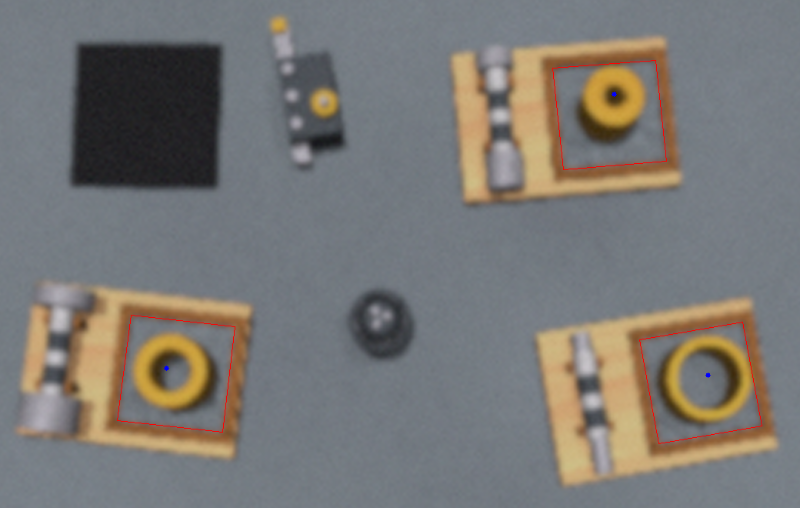

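```bash
cat >> h.py <<'E'
T1=((.4546,.1212),-8.1); T2=((.6348,-.1971),3.4); T3=((.437,-.2547),7.9); MAT=((.6477,.1433),2.2)
HI=.20
def say(s):
    a=readout.state(); print(s,'t',round(a['t'],2),'pos',np.round(a['tool_pos'],4),'w',round(a['width']*87,1),'fg',round(a['gripper_force'],1),'F',np.round(a['force'],1))
def pick(xy,yaw,z,d):
    """z: TCP height, d: outside diameter (mm)"""
    o=[180,0,90+yaw]
    r.goto([*xy,HI-.06],o); say('above')
    r.line_to([*xy,z+.0],vel=.12); grip(0.0); say('gripped')
    w=readout.state()['width']*87
    assert abs(w-d)<5, w
    r.line_to([*xy,HI],vel=.15); say('lifted')
    assert abs(readout.state()['width']*87-d)<5
def place(xy,yaw,z,d):
    o=[180,0,90+yaw]
    r.goto([*xy,HI],o)
    r.line_to([*xy,z+.015],vel=.15)
    hit=r.line_to([*xy,z-.004],vel=.03,guard=6); say(f'down {hit}')
    p=readout.state()['tool_pos']
    grip(min(1,(d+18)/87)); r.line_to([*xy,HI-.02],vel=.15); say('released')
E
python3 - <<'E'
from h import *
p=readout.state()['tool_pos']
r.line_to([p[0],p[1],.27],vel=.2)
r.goto([.50,.14,.24],[180,0,90-8])
say('x')
pick((.4543,.1192),-8.1,.025,52)
E
```

```text
x t 3.62 pos [0.4997 0.1418 0.2399] w 87.0 fg 0.0 F [ 0.4 -0.  -0.4]
above t 4.14 pos [0.4552 0.1203 0.141 ] w 87.0 fg 0.0 F [-0.   1.2  0.7]
gripped t 6.02 pos [0.4533 0.1194 0.0249] w 47.0 fg 30.0 F [-4.6 -0.1  4.2]Traceback (most recent call last):
  File "<stdin>", line 6, in <module>
  File "h.py", line 30, in pick
    assert abs(w-d)<5, w
           ^^^^^^^^^^
AssertionError: 46.95075181086953
```

The fitted bays match the picture, but the blue dot for the medium bush, at (166,368), sits about 4 mm off its ring centre at (172,371). The grip width also reads 47 mm instead of 52, so I'll look before lifting.

Run:
```python
from h import *
a,_=read_camera('scene'); b,_=read_camera('wrist')
s=cv2.resize(a[140:260,340:460],(400,400),interpolation=cv2.INTER_CUBIC)
w=cv2.resize(b,(400,250)); w=np.vstack([w,np.zeros((150,400,3),np.uint8)])
cv2.imwrite('pics/g1.png',np.hstack([s,w])[...,::-1])
```

```text
(no output)
```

View pics/g1.png

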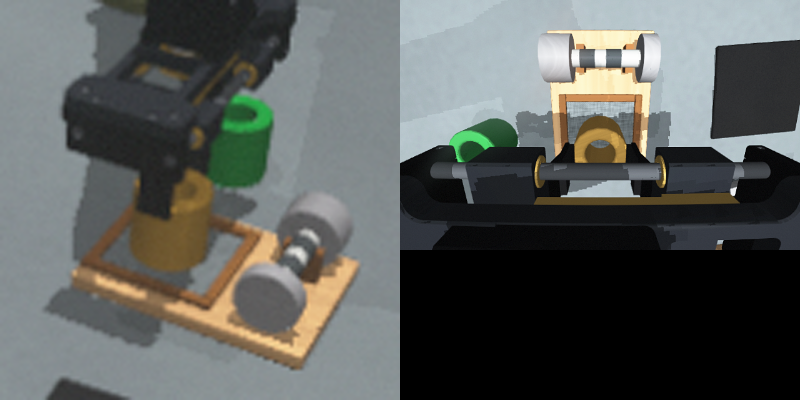

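The grasp is good: the fingers straddle the upright medium bush, seen at (170,220) in the left crop. The width reading is simply low, so I'll carry on with a relative check.

```bash
python3 - <<'E'
s=open('h.py').read()
s=s.replace("assert abs(w-d)<5, w","assert -9<w-d<5, w").replace("assert abs(readout.state()['width']*87-d)<5","assert abs(readout.state()['width']*87-w)<2")
s=s.replace("grip(min(1,(d+18)/87))","grip(min(1,readout.state()['width']+.22))")
open('h.py','w').write(s)
E
python3 - <<'E'
from h import *
r.line_to([.4543,.1192,HI],vel=.15); say('lifted')
# grasp was 13 mm above tray floor -> on mat floor at .004
place(MAT[0],MAT[1],.004+.013,52)
r.goto([.55,-.05,HI],[180,0,90])
im,d=read_camera('top'); c=im[80:250,180:460]
cv2.imwrite('pics/m1.png',cv2.resize(c,(800,486),interpolation=cv2.INTER_CUBIC)[...,::-1])
say('end')
E
```

```text
lifted t 7.43 pos [0.4536 0.1189 0.1988] w 47.2 fg 30.0 F [-0.4 -0.8 -6. ]
down True t 10.02 pos [0.6474 0.1434 0.0168] w 47.2 fg 30.0 F [-0.5  0.9  6.3]
released t 11.93 pos [0.647  0.1432 0.1788] w 66.3 fg 0.0 F [ 0.1  1.  -0.2]
end t 12.86 pos [ 0.5509 -0.0472  0.1997] w 66.4 fg 0.0 F [ 0.  -0.4  0.1]
```

View pics/m1.png

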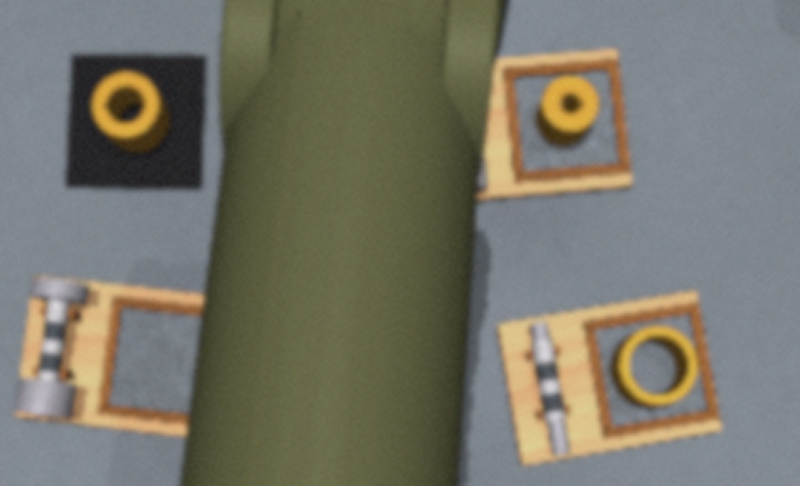

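The medium bush stands upright on the mat at (127,105), and T1's bay is empty. Next I move the large bush from T3 to T1, then the small one from T2 to T3.

Run:
```python
from h import *
grip(1.0)
pick((.4387,-.2520),7.9,.025,60)
place(T1[0],T1[1],.025,60)
grip(1.0)
pick((.6358,-.1945),3.4,.027,44)
place(T3[0],T3[1],.027,44)
r.goto([.62,.02,HI],[180,0,90])
im,d=read_camera('top'); np.savez('top2.npz',im=im,d=d)
cv2.imwrite('pics/m2.png',cv2.resize(im[80:250,180:460],(800,486),interpolation=cv2.INTER_CUBIC)[...,::-1])
P=cloud('top',d); m=(np.hypot(P[...,0]-.6477,P[...,1]-.1433)<.045)&(P[...,2]>.045); q=P[m]
print(cv2.minEnclosingCircle(q[:,:2].astype(np.float32)),q[:,2].max()); say('end')
```

```text
above t 14.48 pos [ 0.44   -0.2507  0.1404] w 87.0 fg 0.0 F [-0.5 -0.7  0.2]
gripped t 16.27 pos [ 0.438  -0.2521  0.025 ] w 54.3 fg 30.0 F [-3.2  0.2  4.2]
lifted t 17.58 pos [ 0.438  -0.2517  0.199 ] w 54.4 fg 30.0 F [ 0.4  0.2 -4.9]
down True t 20.72 pos [0.4548 0.1213 0.0247] w 54.8 fg 30.0 F [-0.5 -0.4  3.8]
released t 22.57 pos [0.4539 0.1209 0.179 ] w 74.3 fg 0.0 F [-1.1  0.6 -1.5]
above t 24.52 pos [ 0.6361 -0.1928  0.1399] w 86.9 fg 0.0 F [-0.2 -0.4  0.6]
gripped t 26.48 pos [ 0.6362 -0.1945  0.027 ] w 39.0 fg 30.0 F [ 1.5  0.7 -0.8]
lifted t 27.77 pos [ 0.6351 -0.1941  0.1986] w 39.5 fg 30.0 F [-0.5  0.5 -6.4]
down True t 30.33 pos [ 0.4372 -0.2545  0.0268] w 39.1 fg 30.0 F [0.2 0.2 3.1]
released t 32.18 pos [ 0.4363 -0.2544  0.1791] w 58.1 fg 0.0 F [-0.2  0.8 -0. ]Traceback (most recent call last):
  File "<stdin>", line 12, in <module>
    return umr_maximum(a, axis, None, out, keepdims, initial, where)
ValueError: zero-size array to reduction operation maximum which has no identity
```

View pics/m2.png

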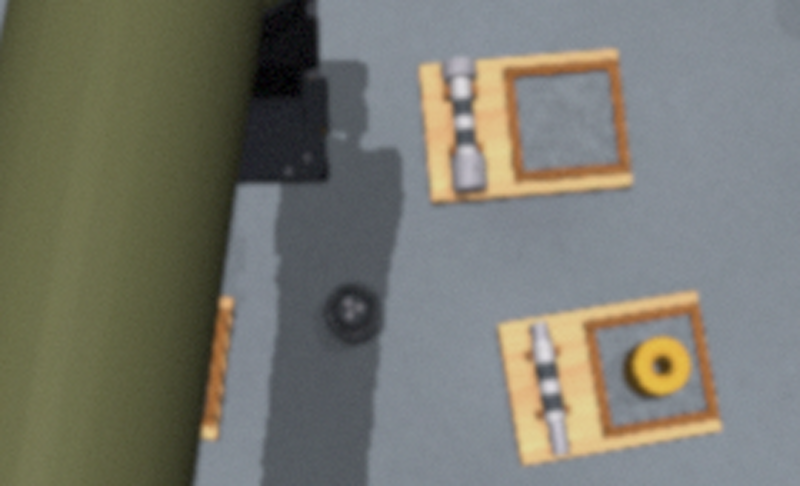

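The small bush stands in T3's bay at (661,365), T2 is empty and the chuck hasn't moved. Last is the medium bush, from the mat to T2.

Run:
```python
from h import *
grip(1.0)
pick((.6474,.142),2.2,.017,52)
place(T2[0],T2[1],.025,52)
im,d=read_camera('scene')
r.goto([.35,.45,.25],[180,0,90]); r.dwell(.3)
im,d=read_camera('top'); s,_=read_camera('scene')
a=cv2.resize(im[90:250,180:440],(500,308),interpolation=cv2.INTER_CUBIC)
cv2.imwrite('pics/m3.png',a[...,::-1]); cv2.imwrite('pics/s3.png',cv2.resize(s[130:300,170:470],(700,397),interpolation=cv2.INTER_CUBIC)[...,::-1])
P=cloud('top',d)
for n,(c,_) in {'T1':T1,'T2':T2,'T3':T3}.items():
    q=P[(np.hypot(P[...,0]-c[0],P[...,1]-c[1])<.045)&(P[...,2]>.045)]
    if len(q): print(n,np.array(c),cv2.minEnclosingCircle(q[:,:2].astype(np.float32)),np.percentile(q[:,2],95))
say('end')
```

```text
above t 34.88 pos [0.6471 0.1428 0.139 ] w 86.8 fg 0.0 F [ 0.1 -0.5  0.2]
gripped t 36.82 pos [0.6475 0.142  0.017 ] w 47.2 fg 30.0 F [-0.9 -0.2  0.3]
lifted t 38.18 pos [0.6466 0.142  0.1987] w 47.2 fg 30.0 F [-0.4 -0.  -4.9]
down True t 41.21 pos [ 0.6348 -0.197   0.0247] w 47.1 fg 30.0 F [-0.8  0.8  5. ]
released t 43.08 pos [ 0.6342 -0.1967  0.1788] w 66.3 fg 0.0 F [ 0.4  0.2 -0.3]
T1 [0.4546 0.1212] ((0.45628297328948975, 0.12135298550128937), 0.030266374349594116) 0.06300273401064252
T2 [ 0.6348 -0.1971] ((0.6346080303192139, -0.19565162062644958), 0.026864638552069664) 0.06541757821481492
T3 [ 0.437  -0.2547] ((0.4380703568458557, -0.25335973501205444), 0.021934928372502327) 0.06731847301953373
end t 46.04 pos [0.3501 0.4499 0.25  ] w 66.0 fg 0.0 F [ 0.5 -0.9  0.5]
```

View pics/m3.png

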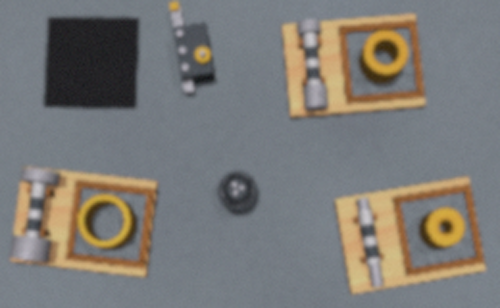

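View pics/s3.png

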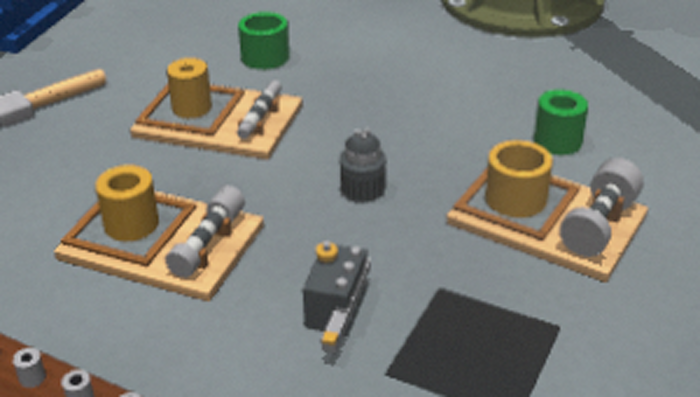

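Both views show all three bushes upright in the right bays: large at (105,222), medium at (385,53) and small at (444,227) in the top view. The chuck, tool holder and green parts haven't moved, and the mat is clear.

```bash
python3 -c "
from cell import *
print(finish_job())"
```

```text
the job is handed in; nothing more can be done
None
```

The job is handed in at about 46 s of the 109 s allowed: all three bushes stand upright in the trays whose gauges fit them, the medium bush was parked only on the mat, and the drill chuck, tool holder and green look-alikes were left where they stood.

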